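Fetch the doming block from behind the pot, bottle and tin

TASK

I need the steel doming block that is hemmed in at the back of the wooden tray by the steel pot, the flux bottle and the square tin. Set those three aside upright on the cork mat, then put the doming block, hollow side up as it is, on the middle of the black rubber block, and after that stand the pot, the bottle and the tin each back in its own place in the tray, where it stood before. Do not tip anything over, and leave the oil can, the candle and the spool where they are.

Things in the scene. Friction and masses are not known exactly. Their poses are not given: they have to be found in the camera images.
- doming_block: Jeweller's doming block: steel cube, 40 x 40 x 40 mm, about 0.5 kg, one large round hollow (28 mm across) in its top, shallow ones in its sides. Origin: centre of its underside, z up. It stands square in the tray, 5 mm in front of the upstand; the pot, bottle and tin around it leave no room for fingers beside it or a gripper above it.
- pot: Round open stainless steel pot, 60 mm in diameter, wall 2.5 mm, 95 mm tall, about 0.18 kg, with four thin scribers in it that stick out up to 10 mm above the rim (105 mm above its underside at most). Straight sides. Origin: centre of its underside, z up.
- bottle: Round white plastic flux bottle, 52 mm in diameter with straight sides up to 83 mm, then a flat shoulder and a small grey conical nozzle to 106 mm; about 0.16 kg. Origin: centre of its underside, z up.
- tin: Square bare-metal tin, 50 x 50 mm (52 x 52 mm over thin rims at bottom and top) and 92 mm tall, with a black screw cap (24 mm across) on top to 104 mm; about 0.22 kg. Origin: centre of its underside, z up, x and y square to its sides.
- tray: Fixed light wooden tray, floor top 8 mm above the table. Origin on the table under its rear row; x to its rear (away from the robot), y left. Floor x -88 to 46, y +-108 mm; lips 14 mm high at both y ends, front open, upstand 48 mm high at x 35 to 45. Cork spots at (0,58), (0,-58) and in front (-48,0) mm carry pot, bottle and tin, which on which changes; the doming block stands at (10,0).
- mat: Fixed cork mat, 160 (x) x 260 (y) mm and 3 mm thick, the side area for the things set aside. It lies flat on the table to one side of the tray, left or right. Origin: centre of its underside, z up.
- rubber_block: Fixed black rubber bench block, 100 x 100 mm and 25 mm tall, on the other side of the tray from the mat. Origin: centre of its underside, z up; its top is 25 mm above the table.
- oil_can: Bystander, loose: small dark oil can, base 56 mm in diameter, with a thin pointed spout to 118 mm. Origin: centre of its underside.
- candle: Bystander, loose: white candle in a glass, 70 mm in diameter, 85 mm tall. Origin: centre of its underside.
- spool: Bystander, loose: black spool, 44 mm in diameter, 50 mm tall, standing near the robot between mat and rubber block. Origin: centre of its underside.
There are look-alikes about, which are no part of the job. What is shaped like the bottle but yellow is not meant.

How it is judged:
By the outcome, as a careful person would: the job done as asked, in the order asked, and still so for the second after the job is handed in, with the robot touching nothing.
It also fails if it takes over 136 s, if anything falls off the work surface, if the arm or the gripper's body presses on something with over 40 N, if the wrist force passes 120 N, or if a joint passes its speed limit or range.

ROBOT

A 6-joint arm with a two-finger parallel gripper is mounted at the origin on the work surface. World frame = base frame: x ahead of the robot, y to its left, z up, the work surface at z = 0. Lengths are in m, angles in rad, forces in N, time in s.
With the tool pointing down it reaches from about 0.325 to 0.775 m from the base axis. Payload 9.3 kg.
Tool frame: the origin (TCP) lies between the finger pads; the fingertips stand 17 mm ahead of it and the grasp point (between the pads) lies 2 mm behind it (bot.tip_reach is the distance from the TCP to the fingertips, in m); z points along the fingers, y is the line along which they close (so a half turn about z gives the same grasp; the last joint's range is limited). The gripper opens to 85 mm and grips with 20 to 120 N. Pads are 22 mm wide; open, the fingers measure 114 mm over their backs; the gripper's body (76 mm by 85 mm) begins 54 mm behind the grasp point. The pads swing forward as they close: fully open they stand 13 mm farther back than shut.
Start: joints at [1.093, 0.259, 0.021, 1.334, 0, 1.418], TCP at [0.176, 0.521, 0.248] pointing down, gripper open.
Joint ranges: [-3.04, 3.04], [-0.91, 1.82], [-1.04, 1.36], [-1.92, 1.95], [-1.52, 1.45], [-3.14, 3.14]. Speed limits (rad/s): [2.22, 2.22, 2.79, 3.14, 3.14, 3.14].

INTERFACE

Orientations are given as a rotation vector (axis times angle).
In Python, from rig import monitor, eyes, bot gives the robot as it stands. The module is installed in compiled form; this text tells all that it offers.
- The arm moves only by the tool step_arm, never from a script. Its argument "plan" is a list of rows, each an object with "xyz": the shift along the world's x, y, z in m, a list of three; "twist": the turn about the world's z in rad; "gripper": the closure in counts, from 0 (fully open) to 255 (shut). In form: [{"xyz": [x, y, z], "twist": twist, "gripper": gripper}, ...]. A call has 1 to 12 rows; each row shifts and turns the commanded pose from where the row before left it; what a row does not reach is not made up. A row lasts 1/8 s, in which the tool goes at most 62.5 mm and 10.7 degrees, less where a joint would pass 70% of its speed; a pose out of reach is approached as far as the arm can. A call with a gripper value outside its range is refused whole. The fingers move at their own pace and stop on an object; "squeeze" is the grip in N (left out, the last holds). Time passes only in rows, so rows that do not move let the fingers close. It gives the time, the measured TCP pose, the force, the opening and the grip force at its end, in the units of the state.
- monitor.get_state(): the state, without advancing time (a new reading comes with each control period).
- eyes.camera(name): name is "scene" or "top"; returns a dict with "frame" (480x640x3 uint8, red, green, blue), "camera_matrix" (3x3 intrinsics, pixels), "world_from_camera" (4x4, takes a point from camera to world coordinates). Camera axes: x right, y down, z forward; pixel columns grow to the right and rows downward; lengths in m; the calibration is good to about 2 mm. A picture is of the moment at which its call begins. There is no depth.
- bot.hand_in(): hands the job in; it is judged then, once.
The state is a dict: "clock": time; "joint_pos": joint angles; "joint_vel": joint speeds; "tau": joint torques, N m; "tcp_pos": TCP position; "tcp_rot": TCP orientation; "ft_force": force on the tool from outside, world axes, zero at the start; "moment": the same for the moment, N m; "grip_width": finger opening in m; "gripper_force": force on a finger pad.
Only numpy, scipy, OpenCV 4.12 (cv2) and the standard library are available. Lean on these libraries where they do the work, as an engineer would, in place of code of your own. Each camera call takes 0.05 s, during which the arm holds its last target. There are 200 camera calls.

## Working session

There is one attempt and no reset: what is moved stays moved. The work goes in short steps, Python scripts to look and compute and a tool call to move; the robot and the scene stay as the last step left them, time stands still between calls to the robot, and variables do not carry over. Pictures are saved under pics/ and viewed, at most 14 in all, crops included, and the job is handed in when it is done.

Besides the shell and the picture viewer there is one more tool, called after "Request:" as name(argument=value, ...) on one line, values as JSON. step_arm: Moves the arm, as the interface text tells. Its arguments: {"type":"object","properties":{"plan":{"type":"array","items":{"type":"object","properties":{"xyz":{"type":"array","items":{"type":"number"}},"twist":{"type":"number"},"gripper":{"type":"number"}}}},"squeeze":{"type":"number"}},"required":["plan"]}

```bash
mkdir -p pics
cat > h.py <<'E'
import numpy as np, cv2, sys
from rig import monitor, eyes, bot
def cam(n, save=None):
    d=eyes.camera(n)
    if save: cv2.imwrite('pics/'+save, d['frame'][:,:,::-1])
    return d
def back(d,u,v,z):
    K=np.array(d['camera_matrix']);T=np.array(d['world_from_camera'])
    r=T[:3,:3]@np.linalg.solve(K,[u,v,1.]);o=T[:3,3]
    return o+r*(z-o[2])/r[2]
def proj(d,p):
    K=np.array(d['camera_matrix']);T=np.array(d['world_from_camera'])
    q=K@(T[:3,:3].T@(np.array(p)-T[:3,3]));return q[:2]/q[2]
E
python3 - <<'E'
from h import *
for n in('scene','top'):
    d=cam(n,n+'0.png'); print(n,d['camera_matrix'],d['world_from_camera'])
print(monitor.get_state(),bot.tip_reach)
E
```

```text
scene [[465.84344109   0.         309.11508479]
 [  0.         465.84344109 243.6431746 ]
 [  0.           0.           1.        ]] [[ 0.48048437  0.68848937 -0.54324687  0.93573967]
 [ 0.87692485 -0.38545403  0.28710278 -0.23711132]
 [-0.01172948 -0.61433508 -0.78895807  0.64713249]
 [ 0.          0.          0.          1.        ]]
top [[575.73284191   0.         319.21025515]
 [  0.         575.73284191 239.39122611]
 [  0.           0.           1.        ]] [[-0.02536635 -0.99147064  0.12783789  0.40985654]
 [-0.99951783  0.0274447   0.01452223 -0.01462066]
 [-0.01790684 -0.12740787 -0.99168875  0.94679924]
 [ 0.          0.          0.          1.        ]]
{'clock': 0.1, 'joint_pos': array([ 1.09339054e+00,  2.59173840e-01,  2.08331825e-02,  1.33372285e+00,
       -2.23822420e-05,  1.41821097e+00]), 'joint_vel': array([ 0.00101702, -0.00157297,  0.00081443, -0.00025947, -0.0011268 ,
       -0.00017887]), 'tau': array([ 4.65916164e-03, -5.56691408e+01,  3.45070982e+01,  1.16036029e-02,
       -1.66938221e-04, -3.95807410e-05]), 'tcp_pos': array([0.17541828, 0.52102444, 0.24770424]), 'tcp_rot': array([-5.07926488e-01, -3.09988364e+00,  1.90321461e-03]), 'ft_force': array([-0.2387921 ,  0.51277059,  0.64408629]), 'moment': array([-0.02675511,  0.02306874, -0.01213529]), 'gripper_force': 0.0, 'grip_width': 0.08542383074098767} 0.017
```

View pics/top0.png

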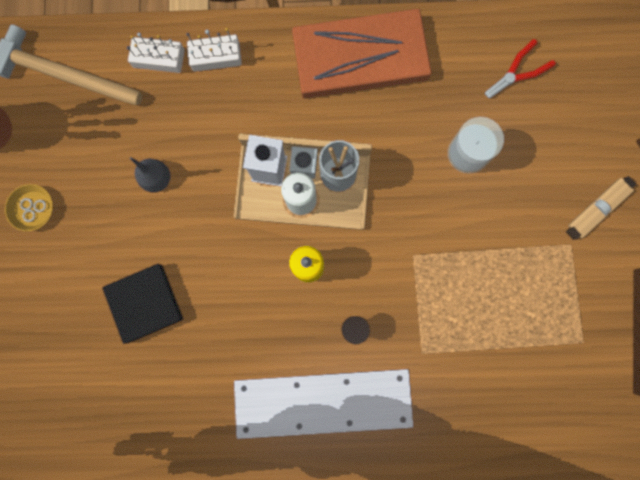

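View pics/scene0.png

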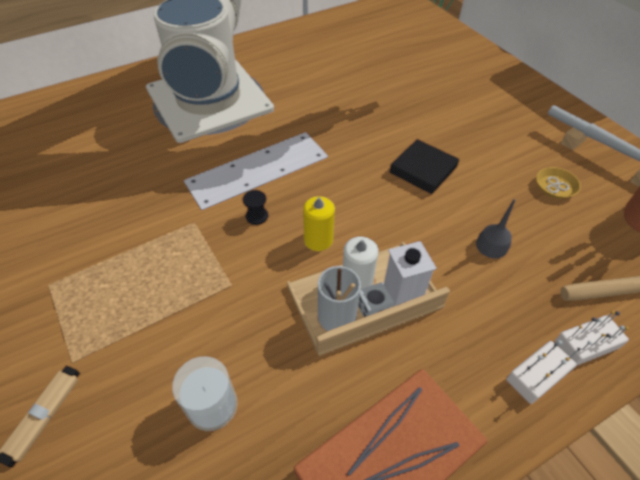

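The top view shows the tray at about (240-370, 135-228). The tin is at its left (265,160), the bottle in front (298,192), the pot on the right (340,165) and the doming block between them (303,160). The mat is on the right (497,298), the rubber block on the left (143,303), and the yellow decoy at (306,264). Next I'll zoom in.

Run:
```python
import cv2
a=cv2.imread('pics/top0.png')[125:235,230:380]; cv2.imwrite('pics/tc.png',cv2.resize(a,None,fx=5,fy=5,interpolation=cv2.INTER_CUBIC))
b=cv2.imread('pics/scene0.png')[225:355,280:460]; cv2.imwrite('pics/sc.png',cv2.resize(b,None,fx=4.4,fy=4.4,interpolation=cv2.INTER_CUBIC))
```

```text
(no output)
```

View pics/tc.png

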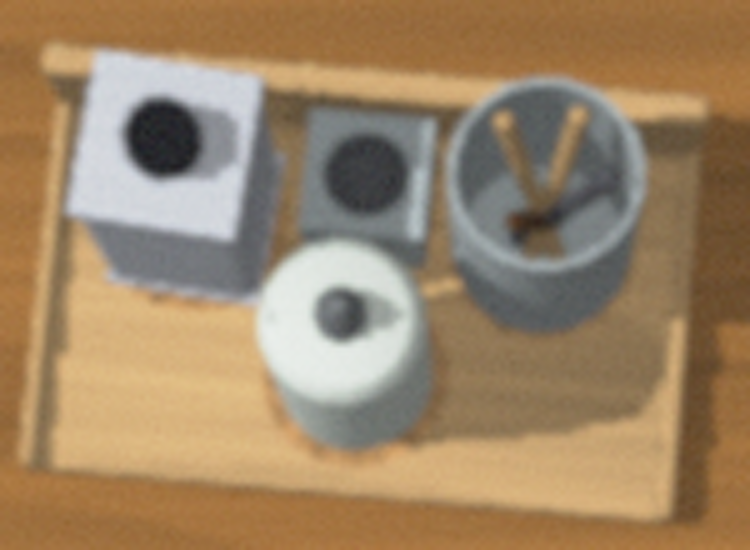

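View pics/sc.png

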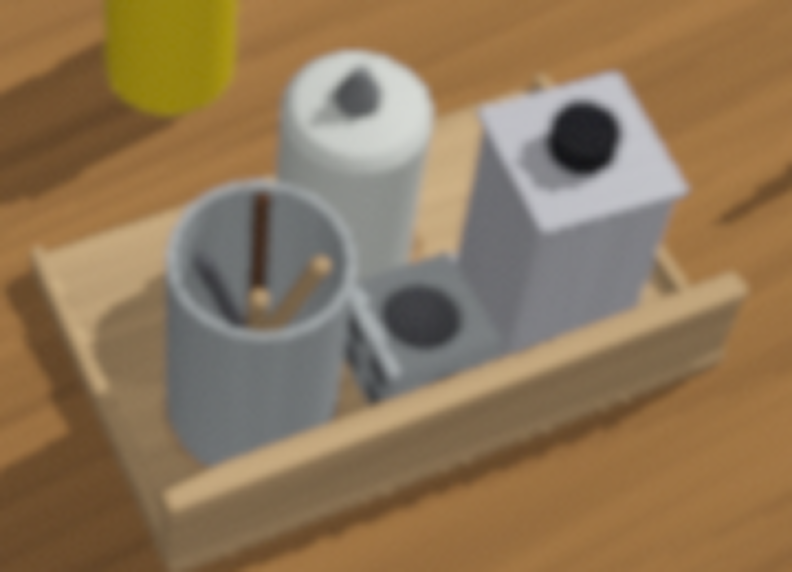

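The crops give the pot rim, bottle shoulder, tin corners and hollow centres in both views. From these I'll fit the tray pose and compare it with the known layout.

Run:
```python
from h import *
from scipy.optimize import least_squares
t=cam('top');s=cam('scene')
T=lambda x,y:(230+x/5-.4,125+y/5-.4); S=lambda x,y:(280+x/4.4-.4,225+y/4.4-.4)
# tray-frame known points: (tray xyz, cam, px)
obs=[((0,-.058,.103),t,T(547,173)),((0,-.058,.103),s,S(262,260)),
((-.048,0,.091),t,T(342,320)),((-.048,0,.091),s,S(358,112)),
((0,.058,.1),t,T(167,145)),((0,.058,.1),s,S(583,150)),
((.01,0,.048),t,T(366,174)),((.01,0,.048),s,S(424,317)),
((.045,.108,.048),t,T(48,47)),((.045,-.108,.048),t,T(708,98)),((-.088,.108,.014),t,T(22,465)),((-.088,-.108,.014),t,T(668,518)),
((.045,-.108,.048),s,S(170,508)),((.045,.108,.048),s,S(745,290))]
def W(p,q):
    c,n=np.cos(p[2]),np.sin(p[2]);return (p[0]+c*q[0]-n*q[1],p[1]+n*q[0]+c*q[1],q[2])
f=lambda p:np.concatenate([proj(c,W(p,q))-u for q,c,u in obs])
r=least_squares(f,[.6,.05,0],loss='soft_l1');p=r.x;print('tray',p,np.degrees(p[2]))
for q,c,u in obs:
    b=back(c,*u,q[2]); print('t' if c is t else 's',np.round(b,4),'err mm',np.round((b-W(p,q))[:2]*1000,1))
print('spots',[np.round(W(p,q),4) for q in((0,.058,0),(0,-.058,0),(-.048,0,0),(.01,0,0))])
for n,z,pts in(('mat',.003,[(414,255),(573,246),(582,341),(422,353)]),('rub',.025,[(103,289),(161,265),(182,318),(124,342)])):
    B=np.array([back(t,u,v,z)[:2] for u,v in pts]);print(n,B.mean(0),B.round(3).tolist())
for n,z,u,v in(('tinT',.1,0,0),):
  C=np.array([back(t,*T(*q),.1)[:2] for q in((97,50),(265,75),(238,240),(70,213))]);print('tin top corners',C.round(4).tolist())
  C=np.array([back(t,*T(*q),.048)[:2] for q in((312,107),(440,120),(300,230))]);print('dome corners',C.round(4).tolist())
for n,z,u,v in(('yellow',.083,306,264),('spool',.05,355,329),('candle',.085,481,143),('oil',.03,153,177),):print(n,back(t,u,v,z))
```

```text
tray [ 0.64678915  0.02222196 -0.11429367] -6.548544640556834
t [ 0.6394 -0.0351  0.103 ] err mm [-0.8  0.3]
s [ 0.6431 -0.0366  0.103 ] err mm [ 2.9 -1.2]
t [0.5987 0.0281 0.091 ] err mm [-0.4  0.4]
s [0.6013 0.0271 0.091 ] err mm [ 2.2 -0.6]
t [0.6524 0.0796 0.1   ] err mm [-1.  -0.3]
s [0.656  0.0788 0.1   ] err mm [ 2.6 -1. ]
t [0.6557 0.0216 0.048 ] err mm [-1.   0.5]
s [0.6601 0.0199 0.048 ] err mm [ 3.3 -1.2]
t [0.701  0.1235 0.048 ] err mm [-2.8 -0.9]
t [ 0.6775 -0.0888  0.048 ] err mm [-1.7  1.4]
t [0.5701 0.1384 0.014 ] err mm [-1.5 -1.2]
t [ 0.5466 -0.0734  0.014 ] err mm [-0.5  1.7]
s [ 0.6799 -0.0903  0.048 ] err mm [ 0.7 -0.1]
s [0.7045 0.1216 0.048 ] err mm [ 0.6 -2.8]
spots [array([0.6534, 0.0798, 0.    ]), array([ 0.6402, -0.0354,  0.    ]), array([0.5991, 0.0277, 0.    ]), array([0.6567, 0.0211, 0.    ])]
mat [ 0.42726442 -0.28775823] [[0.501, -0.156], [0.509, -0.416], [0.356, -0.418], [0.343, -0.161]]
rub [0.43339229 0.28428868] [[0.458, 0.348], [0.494, 0.255], [0.408, 0.221], [0.373, 0.313]]
tin top corners [[0.6827, 0.1005], [0.6733, 0.0495], [0.6223, 0.0585], [0.6321, 0.1092]]
dome corners [[0.6784, 0.0385], [0.6728, -0.0026], [0.638, 0.0431]]
yellow [0.48442308 0.01885704 0.083     ]
spool [ 0.3850112  -0.05300311  0.05      ]
candle [ 0.66317292 -0.25401894  0.085     ]
oil [0.63851628 0.26823128 0.03      ]
```

The layout agrees to 2-3 mm. The tray is at yaw -6.5°, with the tin at about -10°. I'll go above the bottle first.

Request:
step_arm(plan=[{"xyz": [0.035, -0.041, 0], "twist": 0.02, "gripper": 0}, {"xyz": [0.035, -0.041, 0], "twist": 0.02, "gripper": 0}, {"xyz": [0.035, -0.041, 0], "twist": 0.02, "gripper": 0}, {"xyz": [0.035, -0.041, 0], "twist": 0.02, "gripper": 0}, {"xyz": [0.035, -0.041, 0], "twist": 0.02, "gripper": 0}, {"xyz": [0.035, -0.041, 0], "twist": 0.02, "gripper": 0}, {"xyz": [0.035, -0.041, 0], "twist": 0.02, "gripper": 0}, {"xyz": [0.035, -0.041, 0], "twist": 0.02, "gripper": 0}, {"xyz": [0.035, -0.041, 0], "twist": 0.02, "gripper": 0}, {"xyz": [0.035, -0.041, 0], "twist": 0.02, "gripper": 0}, {"xyz": [0.035, -0.041, 0], "twist": 0.011, "gripper": 0}, {"xyz": [0.035, -0.041, 0], "twist": 0, "gripper": 0}], squeeze=40)

```text
clock: 1.7
tcp_pos: [0.5964, 0.0277, 0.2482]
tcp_rot: [-0.179, -3.136, -0.0]
ft_force: [1.5, 1.0, -0.4]
grip_width: 0.0853
gripper_force: 0.0
```

Request:
step_arm(plan=[{"xyz": [0.003, 0, -0.05], "gripper": 0, "twist": 0}, {"xyz": [0, 0, -0.05], "gripper": 0, "twist": 0}, {"xyz": [0, 0, -0.04], "gripper": 0, "twist": 0}, {"xyz": [0, 0, -0.03], "gripper": 0, "twist": 0}, {"xyz": [0, 0, 0], "gripper": 0, "twist": 0}, {"xyz": [0, 0, 0], "gripper": 255, "twist": 0}, {"xyz": [0, 0, 0], "gripper": 255, "twist": 0}, {"xyz": [0, 0, 0], "gripper": 255, "twist": 0}, {"xyz": [0, 0, 0], "gripper": 255, "twist": 0}, {"xyz": [0, 0, 0], "gripper": 255, "twist": 0}, {"xyz": [0, 0, 0], "gripper": 255, "twist": 0}])

```text
clock: 3.08
tcp_pos: [0.5995, 0.0291, 0.0802]
tcp_rot: [0.179, 3.133, -0.0]
ft_force: [-0.0, -1.2, 5.9]
grip_width: 0.0508
gripper_force: 41.3
```

Request:
step_arm(plan=[{"xyz": [0, 0, 0.03], "gripper": 255, "twist": 0}, {"xyz": [0, 0, 0.05], "gripper": 255, "twist": 0}, {"xyz": [0, 0, 0.05], "gripper": 255, "twist": 0}, {"xyz": [-0.014, -0.044, 0], "gripper": 255, "twist": 0}, {"xyz": [-0.014, -0.044, 0], "gripper": 255, "twist": 0}, {"xyz": [-0.014, -0.045, 0], "gripper": 255, "twist": 0}, {"xyz": [-0.015, -0.045, 0], "gripper": 255, "twist": 0}, {"xyz": [-0.015, -0.045, 0], "gripper": 255, "twist": 0}, {"xyz": [-0.015, -0.045, 0], "gripper": 255, "twist": 0}, {"xyz": [-0.014, -0.045, 0], "gripper": 255, "twist": 0}, {"xyz": [-0.014, -0.044, 0], "gripper": 255, "twist": 0}, {"xyz": [-0.014, -0.044, 0], "gripper": 255, "twist": 0}])

```text
clock: 4.58
tcp_pos: [0.4689, -0.3732, 0.2092]
tcp_rot: [0.179, 3.135, -0.001]
ft_force: [-0.8, 0.3, -0.7]
grip_width: 0.051
gripper_force: 42.2
```

Request:
step_arm(plan=[{"xyz": [0, 0, 0], "gripper": 255, "twist": 0}])

```text
clock: 4.7
tcp_pos: [0.4684, -0.3745, 0.2086]
tcp_rot: [0.184, 3.136, -0.001]
ft_force: [0.4, 0.9, -1.1]
grip_width: 0.0508
gripper_force: 42.2
```

Request:
step_arm(plan=[{"xyz": [0, 0, -0.05], "gripper": 255, "twist": 0}, {"xyz": [0, 0, -0.05], "gripper": 255, "twist": 0}, {"xyz": [0, 0, -0.02], "gripper": 255, "twist": 0}, {"xyz": [0, 0, -0.01], "gripper": 255, "twist": 0}, {"xyz": [0, 0, -0.001], "gripper": 255, "twist": 0}, {"xyz": [0, 0, 0], "gripper": 255, "twist": 0}, {"xyz": [0, 0, 0], "gripper": 255, "twist": 0}])

```text
clock: 5.58
tcp_pos: [0.4699, -0.3721, 0.0783]
tcp_rot: [0.178, 3.135, -0.002]
ft_force: [-0.1, 0.1, -1.4]
grip_width: 0.051
gripper_force: 42.3
```

Request:
step_arm(plan=[{"xyz": [0, 0, -0.001], "gripper": 255, "twist": 0}, {"xyz": [0, 0, -0.001], "gripper": 255, "twist": 0}, {"xyz": [0, 0, -0.001], "gripper": 255, "twist": 0}, {"xyz": [0, 0, 0], "gripper": 255, "twist": 0}])

```text
clock: 6.08
tcp_pos: [0.4698, -0.3719, 0.0752]
tcp_rot: [0.179, 3.135, -0.001]
ft_force: [-0.3, 1.5, 6.9]
grip_width: 0.051
gripper_force: 42.8
```

Request:
step_arm(plan=[{"xyz": [0, 0, 0], "gripper": 0, "twist": 0}, {"xyz": [0, 0, 0], "gripper": 0, "twist": 0}, {"xyz": [0, 0, 0], "gripper": 0, "twist": 0}, {"xyz": [0, 0, 0], "gripper": 0, "twist": 0}, {"xyz": [0, 0, 0.03], "gripper": 0, "twist": 0}, {"xyz": [0, 0, 0.055], "gripper": 0, "twist": 0}, {"xyz": [0, 0, 0.055], "gripper": 0, "twist": 0}])

```text
clock: 6.95
tcp_pos: [0.4693, -0.3715, 0.2156]
tcp_rot: [-0.179, -3.136, -0.001]
ft_force: [0.8, -1.0, 0.2]
grip_width: 0.0855
gripper_force: 0.0
```

Request:
step_arm(plan=[{"xyz": [0.024, 0.048, 0], "gripper": 0, "twist": 0}, {"xyz": [0.024, 0.048, 0], "gripper": 0, "twist": 0}, {"xyz": [0.024, 0.048, 0], "gripper": 0, "twist": 0}, {"xyz": [0.024, 0.048, 0], "gripper": 0, "twist": 0}, {"xyz": [0.025, 0.048, 0], "gripper": 0, "twist": 0}, {"xyz": [0.025, 0.048, 0], "gripper": 0, "twist": 0}, {"xyz": [0.025, 0.048, 0], "gripper": 0, "twist": 0}, {"xyz": [0, 0, 0], "gripper": 0, "twist": 0}, {"xyz": [0, 0, 0], "gripper": 0, "twist": 0}])

```text
clock: 8.07
tcp_pos: [0.6404, -0.0358, 0.214]
tcp_rot: [-0.178, -3.136, 0.0]
ft_force: [-0.2, -0.1, -0.8]
grip_width: 0.0853
gripper_force: 0.0
```

Request:
step_arm(plan=[{"xyz": [0, 0, -0.05], "gripper": 0, "twist": 0}, {"xyz": [0, 0, -0.05], "gripper": 0, "twist": 0}, {"xyz": [0, 0, -0.032], "gripper": 0, "twist": 0}, {"xyz": [0, 0, 0], "gripper": 0, "twist": 0}, {"xyz": [0, 0, 0], "gripper": 255, "twist": 0}, {"xyz": [0, 0, 0], "gripper": 255, "twist": 0}, {"xyz": [0, 0, 0], "gripper": 255, "twist": 0}, {"xyz": [0, 0, 0], "gripper": 255, "twist": 0}, {"xyz": [0, 0, 0], "gripper": 255, "twist": 0}])

```text
clock: 9.2
tcp_pos: [0.6415, -0.0363, 0.0846]
tcp_rot: [0.179, 3.133, -0.002]
ft_force: [-0.8, -0.6, 7.2]
grip_width: 0.0595
gripper_force: 43.2
```

Request:
step_arm(plan=[{"xyz": [0, 0, 0.03], "gripper": 255, "twist": 0}, {"xyz": [0, 0, 0.05], "gripper": 255, "twist": 0}, {"xyz": [0, 0, 0.04], "gripper": 255, "twist": 0}, {"xyz": [-0.029, -0.027, 0], "gripper": 255, "twist": 0}, {"xyz": [-0.03, -0.028, 0], "gripper": 255, "twist": 0}, {"xyz": [-0.03, -0.028, 0], "gripper": 255, "twist": 0}, {"xyz": [-0.03, -0.028, 0], "gripper": 255, "twist": 0}, {"xyz": [-0.029, -0.028, 0], "gripper": 255, "twist": 0}, {"xyz": [-0.029, -0.027, 0], "gripper": 255, "twist": 0}, {"xyz": [0, 0, 0], "gripper": 255, "twist": 0}])

```text
clock: 10.45
tcp_pos: [0.4621, -0.2032, 0.2034]
tcp_rot: [0.183, 3.135, -0.002]
ft_force: [0.8, 0.5, -1.2]
grip_width: 0.0595
gripper_force: 44.1
```

Request:
step_arm(plan=[{"xyz": [0, 0, -0.05], "gripper": 255, "twist": 0}, {"xyz": [0, 0, -0.04], "gripper": 255, "twist": 0}, {"xyz": [0, 0, -0.02], "gripper": 255, "twist": 0}, {"xyz": [0, 0, -0.01], "gripper": 255, "twist": 0}, {"xyz": [0, 0, 0], "gripper": 255, "twist": 0}, {"xyz": [0, 0, -0.002], "gripper": 255, "twist": 0}, {"xyz": [0, 0, 0], "gripper": 255, "twist": 0}])

```text
clock: 11.32
tcp_pos: [0.4639, -0.2019, 0.0809]
tcp_rot: [0.178, 3.135, -0.001]
ft_force: [0.5, 0.3, -0.4]
grip_width: 0.0597
gripper_force: 44.1
```

Request:
step_arm(plan=[{"xyz": [0, 0, -0.001], "gripper": 255, "twist": 0}, {"xyz": [0, 0, -0.001], "gripper": 255, "twist": 0}, {"xyz": [0, 0, 0], "gripper": 255, "twist": 0}])

```text
clock: 11.7
tcp_pos: [0.464, -0.2019, 0.0796]
tcp_rot: [0.178, 3.135, -0.001]
ft_force: [-1.9, 2.3, 11.0]
grip_width: 0.0594
gripper_force: 45.1
```

Request:
step_arm(plan=[{"xyz": [0, 0, 0], "gripper": 0, "twist": 0}, {"xyz": [0, 0, 0], "gripper": 0, "twist": 0}, {"xyz": [0, 0, 0], "gripper": 0, "twist": 0}, {"xyz": [0, 0, 0], "gripper": 0, "twist": 0}, {"xyz": [0, 0, 0.03], "gripper": 0, "twist": 0}, {"xyz": [0, 0, 0.055], "gripper": 0, "twist": 0}, {"xyz": [0, 0, 0.055], "gripper": 0, "twist": 0}])

```text
clock: 12.58
tcp_pos: [0.4632, -0.2016, 0.2196]
tcp_rot: [-0.179, -3.136, -0.001]
ft_force: [1.2, -0.3, -0.5]
grip_width: 0.0852
gripper_force: 0.0
```

Request:
step_arm(plan=[{"xyz": [0.027, 0.04, 0], "gripper": 0, "twist": -0.06}, {"xyz": [0.027, 0.04, 0], "gripper": 0, "twist": 0}, {"xyz": [0.027, 0.04, 0], "gripper": 0, "twist": 0}, {"xyz": [0.027, 0.04, 0], "gripper": 0, "twist": 0}, {"xyz": [0.027, 0.04, 0], "gripper": 0, "twist": 0}, {"xyz": [0.027, 0.04, 0], "gripper": 0, "twist": 0}, {"xyz": [0.027, 0.041, 0], "gripper": 0, "twist": 0}, {"xyz": [0, 0, 0], "gripper": 0, "twist": 0}, {"xyz": [0, 0, 0], "gripper": 0, "twist": 0}])

```text
clock: 13.7
tcp_pos: [0.6523, 0.0792, 0.2178]
tcp_rot: [-0.272, -3.129, 0.0]
ft_force: [0.5, -0.5, 0.0]
grip_width: 0.0854
gripper_force: 0.0
```

Run:
```python
from h import *
d=cam('scene','s1.png')
```

```text
(no output)
```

View pics/s1.png

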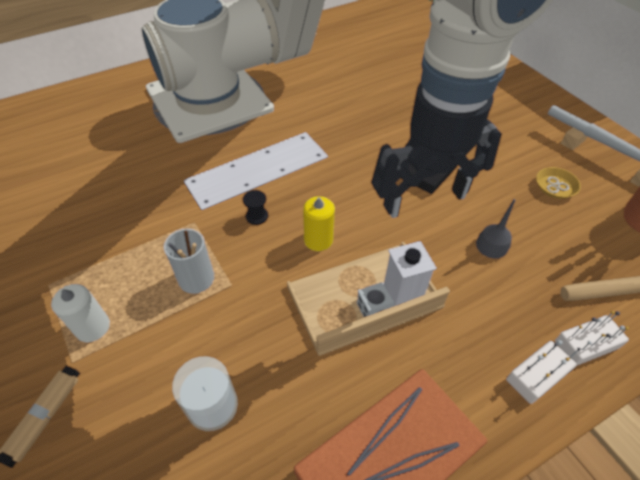

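The bottle (80,312) and pot (190,262) stand upright on the mat. The tin (410,275) and the doming block (375,300) are still in place. Next I'll grasp the tin.

Request:
step_arm(plan=[{"xyz": [0.001, 0, -0.05], "gripper": 0, "twist": 0}, {"xyz": [0, 0, -0.05], "gripper": 0, "twist": 0}, {"xyz": [0, 0, -0.035], "gripper": 0, "twist": 0}, {"xyz": [0, 0, -0.01], "gripper": 0, "twist": 0}, {"xyz": [0, 0, 0], "gripper": 0, "twist": 0}, {"xyz": [0, 0, 0], "gripper": 255, "twist": 0}, {"xyz": [0, 0, 0], "gripper": 255, "twist": 0}, {"xyz": [0, 0, 0], "gripper": 255, "twist": 0}, {"xyz": [0, 0, 0], "gripper": 255, "twist": 0}, {"xyz": [0, 0, 0], "gripper": 255, "twist": 0}])

```text
clock: 15.0
tcp_pos: [0.6543, 0.0793, 0.075]
tcp_rot: [0.272, 3.127, 0.0]
ft_force: [-0.8, 1.3, 6.5]
grip_width: 0.0511
gripper_force: 40.4
```

Request:
step_arm(plan=[{"xyz": [0, 0, 0.03], "gripper": 255, "twist": 0}, {"xyz": [0, 0, 0.05], "gripper": 255, "twist": 0}, {"xyz": [0, 0, 0.06], "gripper": 255, "twist": 0}, {"xyz": [-0.047, -0.02, 0], "gripper": 255, "twist": 0}, {"xyz": [-0.05, -0.02, 0], "gripper": 255, "twist": 0}, {"xyz": [-0.05, -0.02, 0], "gripper": 255, "twist": 0}, {"xyz": [-0.05, -0.02, 0], "gripper": 255, "twist": 0}, {"xyz": [-0.03, -0.048, 0], "gripper": 255, "twist": 0}, {"xyz": [-0.02, -0.05, 0], "gripper": 255, "twist": 0}, {"xyz": [-0.01, -0.05, 0], "gripper": 255, "twist": 0}, {"xyz": [-0.01, -0.05, 0], "gripper": 255, "twist": 0}, {"xyz": [0, -0.05, 0], "gripper": 255, "twist": 0}])

```text
clock: 16.5
tcp_pos: [0.3857, -0.2502, 0.2141]
tcp_rot: [0.273, 3.129, -0.001]
ft_force: [1.3, 0.4, -2.4]
grip_width: 0.0507
gripper_force: 42.6
```

Request:
step_arm(plan=[{"xyz": [0, -0.04, 0], "gripper": 255, "twist": 0}, {"xyz": [0, 0, 0], "gripper": 255, "twist": 0}, {"xyz": [0, 0, -0.05], "gripper": 255, "twist": 0}, {"xyz": [0, 0, -0.05], "gripper": 255, "twist": 0}, {"xyz": [0, 0, -0.03], "gripper": 255, "twist": 0}, {"xyz": [0, 0, -0.01], "gripper": 255, "twist": 0}, {"xyz": [0, 0, -0.003], "gripper": 255, "twist": 0}, {"xyz": [0, 0, 0], "gripper": 255, "twist": 0}, {"xyz": [0, 0, 0], "gripper": 255, "twist": 0}])

```text
clock: 17.62
tcp_pos: [0.387, -0.2891, 0.0713]
tcp_rot: [0.272, 3.128, -0.002]
ft_force: [1.0, -0.1, -0.9]
grip_width: 0.0508
gripper_force: 42.8
```

Request:
step_arm(plan=[{"xyz": [0, 0, -0.001], "gripper": 255, "twist": 0}, {"xyz": [0, 0, -0.001], "gripper": 255, "twist": 0}, {"xyz": [0, 0, 0], "gripper": 255, "twist": 0}])

```text
clock: 18.0
tcp_pos: [0.387, -0.2891, 0.0699]
tcp_rot: [0.272, 3.128, -0.002]
ft_force: [-3.2, 3.5, 14.7]
grip_width: 0.0508
gripper_force: 41.1
```

Request:
step_arm(plan=[{"xyz": [0, 0, 0], "gripper": 0, "twist": 0}, {"xyz": [0, 0, 0], "gripper": 0, "twist": 0}, {"xyz": [0, 0, 0], "gripper": 0, "twist": 0}, {"xyz": [0, 0, 0], "gripper": 0, "twist": 0}, {"xyz": [0, 0, 0.03], "gripper": 0, "twist": 0}, {"xyz": [0, 0, 0.055], "gripper": 0, "twist": 0}, {"xyz": [0, 0, 0.055], "gripper": 0, "twist": 0.055}])

```text
clock: 18.88
tcp_pos: [0.3863, -0.2885, 0.2097]
tcp_rot: [-0.185, -3.136, -0.001]
ft_force: [1.2, -0.8, 0.1]
grip_width: 0.0853
gripper_force: 0.0
```

Request:
step_arm(plan=[{"xyz": [0.027, 0.031, 0], "gripper": 0, "twist": 0}, {"xyz": [0.027, 0.031, 0], "gripper": 0, "twist": 0}, {"xyz": [0.027, 0.031, 0], "gripper": 0, "twist": 0}, {"xyz": [0.027, 0.031, 0], "gripper": 0, "twist": 0}, {"xyz": [0.027, 0.031, 0], "gripper": 0, "twist": 0}, {"xyz": [0.027, 0.031, 0], "gripper": 0, "twist": 0}, {"xyz": [0.027, 0.031, 0], "gripper": 0, "twist": 0}, {"xyz": [0.027, 0.031, 0], "gripper": 0, "twist": 0}, {"xyz": [0.027, 0.031, 0], "gripper": 0, "twist": 0}, {"xyz": [0.028, 0.031, 0], "gripper": 0, "twist": 0}, {"xyz": [0, 0, 0], "gripper": 0, "twist": 0}, {"xyz": [0, 0, 0], "gripper": 0, "twist": 0}])

```text
clock: 20.38
tcp_pos: [0.6572, 0.0212, 0.2078]
tcp_rot: [-0.186, -3.135, 0.0]
ft_force: [-0.4, 0.4, -0.0]
grip_width: 0.0856
gripper_force: 0.0
```

Request:
step_arm(plan=[{"xyz": [0, 0, -0.05], "gripper": 0, "twist": 0}, {"xyz": [0, 0, -0.05], "gripper": 0, "twist": 0}, {"xyz": [0, 0, -0.045], "gripper": 0, "twist": 0}, {"xyz": [0, 0, -0.02], "gripper": 0, "twist": 0}, {"xyz": [0, 0, -0.008], "gripper": 0, "twist": 0}, {"xyz": [0, 0, 0], "gripper": 0, "twist": 0}, {"xyz": [0, 0, 0], "gripper": 255, "twist": 0}, {"xyz": [0, 0, 0], "gripper": 255, "twist": 0}, {"xyz": [0, 0, 0], "gripper": 255, "twist": 0}, {"xyz": [0, 0, 0], "gripper": 255, "twist": 0}, {"xyz": [0, 0, 0], "gripper": 255, "twist": 0}, {"xyz": [0, 0, 0], "gripper": 255, "twist": 0}], squeeze=70)

```text
clock: 21.88
tcp_pos: [0.658, 0.0211, 0.0364]
tcp_rot: [0.186, 3.134, -0.001]
ft_force: [-1.4, -1.3, 6.1]
grip_width: 0.0389
gripper_force: 72.6
```

Request:
step_arm(plan=[{"xyz": [0, 0, 0.03], "gripper": 255, "twist": 0}, {"xyz": [0, 0, 0.05], "gripper": 255, "twist": 0}, {"xyz": [0, 0, 0.05], "gripper": 255, "twist": 0}, {"xyz": [-0.024, 0.029, 0], "gripper": 255, "twist": 0.05}, {"xyz": [-0.025, 0.029, 0], "gripper": 255, "twist": 0.05}, {"xyz": [-0.025, 0.029, 0], "gripper": 255, "twist": 0.06}, {"xyz": [-0.025, 0.029, 0], "gripper": 255, "twist": 0.06}, {"xyz": [-0.025, 0.03, 0], "gripper": 255, "twist": 0.06}, {"xyz": [-0.025, 0.03, 0], "gripper": 255, "twist": 0.06}, {"xyz": [-0.025, 0.029, 0], "gripper": 255, "twist": 0.05}, {"xyz": [-0.024, 0.029, 0], "gripper": 255, "twist": 0.05}, {"xyz": [-0.024, 0.029, 0], "gripper": 255, "twist": 0.045}])

```text
clock: 23.38
tcp_pos: [0.4342, 0.285, 0.1649]
tcp_rot: [0.574, -3.088, 0.0]
ft_force: [0.5, 0.4, -4.0]
grip_width: 0.0391
gripper_force: 71.9
```

Request:
step_arm(plan=[{"xyz": [0, 0, 0], "gripper": 255, "twist": 0}, {"xyz": [0, 0, -0.05], "gripper": 255, "twist": 0}, {"xyz": [0, 0, -0.04], "gripper": 255, "twist": 0}, {"xyz": [0, 0, -0.015], "gripper": 255, "twist": 0}, {"xyz": [0, 0, -0.005], "gripper": 255, "twist": 0}, {"xyz": [0, 0, 0], "gripper": 255, "twist": 0}])

```text
clock: 24.12
tcp_pos: [0.4362, 0.2844, 0.0561]
tcp_rot: [-0.571, 3.088, 0.0]
ft_force: [0.1, -0.1, -4.8]
grip_width: 0.039
gripper_force: 71.9
```

Run:
```python
from h import *
d=cam('scene')
a=d['frame'][60:260,330:600,::-1]; cv2.imwrite('pics/s2.png',cv2.resize(a,None,fx=2.9,fy=2.9,interpolation=cv2.INTER_CUBIC))
print(monitor.get_state()['ft_force'],monitor.get_state()['joint_pos'])
```

```text
[ 0.03650403  0.63901198 -5.19662641] [ 4.16570441e-01  3.41721005e-01 -3.84206957e-01  8.42960991e-01
 -5.30573107e-05  5.05790057e-02]
```

View pics/s2.png

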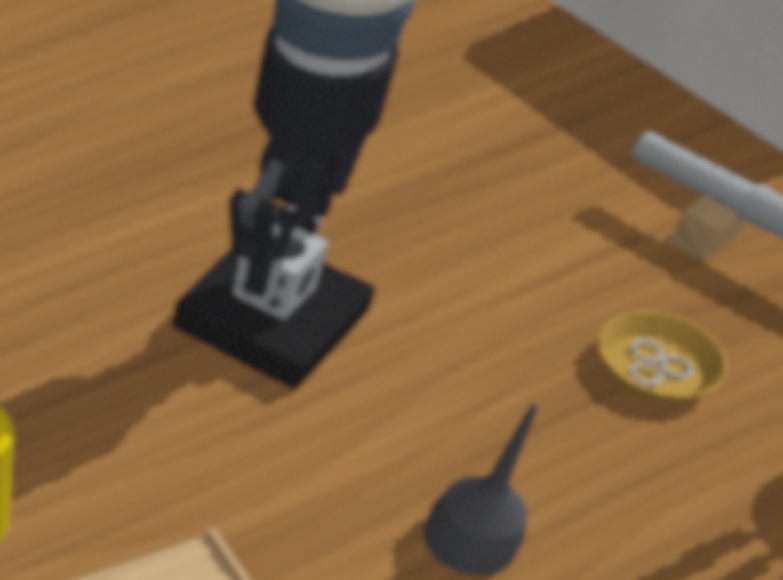

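The doming block hangs squarely over the middle of the rubber block at about (278,290) in the crop. I'll lower it and release.

Request:
step_arm(plan=[{"xyz": [0, 0, -0.001], "gripper": 255, "twist": 0}, {"xyz": [0, 0, -0.001], "gripper": 255, "twist": 0}, {"xyz": [0, 0, -0.001], "gripper": 255, "twist": 0}, {"xyz": [0, 0, 0], "gripper": 255, "twist": 0}])

```text
clock: 24.68
tcp_pos: [0.4357, 0.2843, 0.0533]
tcp_rot: [-0.572, 3.088, 0.0]
ft_force: [-2.2, -1.4, 6.6]
grip_width: 0.0392
gripper_force: 73.7
```

Request:
step_arm(plan=[{"xyz": [0, 0, 0], "gripper": 0, "twist": 0}, {"xyz": [0, 0, 0], "gripper": 0, "twist": 0}, {"xyz": [0, 0, 0], "gripper": 0, "twist": 0}, {"xyz": [0, 0, 0], "gripper": 0, "twist": 0}, {"xyz": [0, 0, 0.03], "gripper": 0, "twist": 0}, {"xyz": [0, 0, 0.05], "gripper": 0, "twist": 0}, {"xyz": [0, 0, 0.05], "gripper": 0, "twist": -0.1}, {"xyz": [0, 0, 0.03], "gripper": 0, "twist": -0.14}])

```text
clock: 25.68
tcp_pos: [0.4359, 0.2845, 0.2149]
tcp_rot: [-0.192, 3.133, 0.002]
ft_force: [0.5, 0.4, -0.1]
grip_width: 0.0852
gripper_force: 0.0
```

Request:
step_arm(plan=[{"xyz": [0, -0.05, 0], "gripper": 0, "twist": -0.1}, {"xyz": [0, -0.05, 0], "gripper": 0, "twist": -0.1}, {"xyz": [0, -0.05, 0], "gripper": 0, "twist": -0.1}, {"xyz": [0, -0.05, 0], "gripper": 0, "twist": 0}, {"xyz": [0, -0.05, 0], "gripper": 0, "twist": 0}, {"xyz": [0, -0.05, 0], "gripper": 0, "twist": 0}, {"xyz": [0, -0.05, 0], "gripper": 0, "twist": 0}, {"xyz": [-0.01, -0.05, 0], "gripper": 0, "twist": 0}, {"xyz": [-0.02, -0.05, 0], "gripper": 0, "twist": 0}, {"xyz": [-0.02, -0.05, 0], "gripper": 0, "twist": 0}, {"xyz": [0, -0.05, 0], "gripper": 0, "twist": 0}, {"xyz": [0, -0.023, 0], "gripper": 0, "twist": 0}])

```text
clock: 27.18
tcp_pos: [0.3851, -0.2911, 0.2122]
tcp_rot: [0.276, 3.129, -0.0]
ft_force: [1.1, 0.2, -0.3]
grip_width: 0.0853
gripper_force: 0.0
```

Run:
```python
from h import *
d=cam('top','t2.png')
print(monitor.get_state()['tcp_pos'],monitor.get_state()['tcp_rot'])
```

```text
[ 0.38547462 -0.29246364  0.21191153] [-2.76538283e-01 -3.12934226e+00  1.26213914e-03]
```

View pics/t2.png

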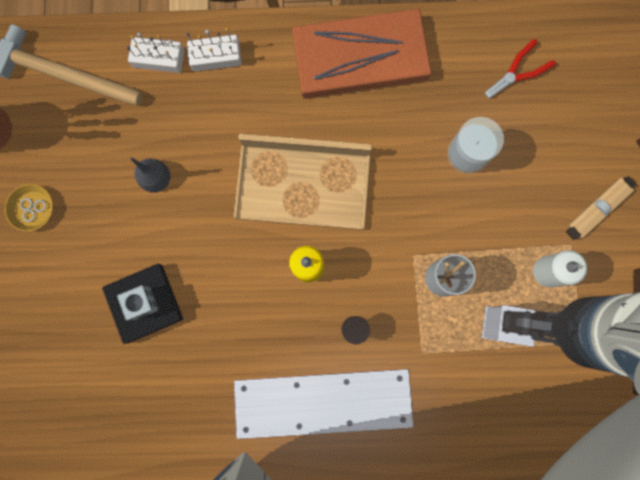

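All three cork spots are now visible at about (269,168), (337,174) and (301,200), and the doming block sits on the rubber. I'll refine the spot positions and check the centring.

Run:
```python
from h import *
d=cam('top');g=cv2.GaussianBlur(d['frame'],(5,5),0)
lab=cv2.cvtColor(g,cv2.COLOR_RGB2LAB).astype(int)
for u,v in((269,168),(337,174),(301,200)):
    w=lab[v-28:v+28,u-26:u+26]; m=(w[...,0]<np.median(lab[205:215,245:275,0])-14).astype('uint8')
    m=cv2.morphologyEx(m,cv2.MORPH_CLOSE,np.ones((5,5)))
    n,l,s,c=cv2.connectedComponentsWithStats(m); k=l[28,26] or 1+np.argmax(s[1:,4])
    cx=(s[k,0]+s[k,2]/2-.5+u-26, s[k,1]+s[k,3]/2-.5+v-28)
    print(s[k],cx,back(d,c[k][0]+u-26,c[k][1]+v-28,.008),back(d,*cx,.008))
gr=cv2.cvtColor(g,cv2.COLOR_RGB2GRAY)
w=gr[280:325,112:165];m=(w>90).astype('uint8');r=cv2.minAreaRect(cv2.findNonZero(m));print(r,back(d,r[0][0]+112,r[0][1]+280,.06))
hs=cv2.cvtColor(g,cv2.COLOR_RGB2GRAY)[255:350,95:190];m=(hs<45).astype('uint8');m[20:60,20:65]=1
n,l,s,c=cv2.connectedComponentsWithStats(m);k=1+np.argmax(s[1:,4]);r=cv2.minAreaRect(cv2.findNonZero((l==k).astype('uint8')));print(r,back(d,r[0][0]+95,r[0][1]+255,.022))
```

```text
[   0    0   52   56 1928] (np.float64(268.5), np.float64(167.5)) [0.665936   0.08366294 0.008     ] [0.65450672 0.08090908 0.008     ]
[   0    0   52   47 1729] (np.float64(336.5), np.float64(169.0)) [ 0.65413766 -0.03413036  0.008     ] [ 0.6485308  -0.03273977  0.008     ]
[   0   10   52   46 1402] (np.float64(300.5), np.float64(204.5)) [0.58766698 0.02969197 0.008     ] [0.59004726 0.02866506 0.008     ]
((20.0, 22.0), (44.0, 40.0), 90.0) [0.43493116 0.28920928 0.06      ]
((47.34855651855469, 45.31406021118164), (66.70866394042969, 62.41140365600586), 69.27444458007812) [0.43827108 0.28555015 0.022     ]
```

Segmenting the cork spots was contaminated by shadow and edges, so I'll return each item to the TCP pose at which it was grasped, which is more accurate. The tin goes first.

Request:
step_arm(plan=[{"xyz": [0.001, 0.003, -0.05], "gripper": 0, "twist": 0}, {"xyz": [0, 0, -0.05], "gripper": 0, "twist": 0}, {"xyz": [0, 0, -0.03], "gripper": 0, "twist": 0}, {"xyz": [0, 0, -0.012], "gripper": 0, "twist": 0}, {"xyz": [0, 0, 0], "gripper": 0, "twist": 0}, {"xyz": [0, 0, 0], "gripper": 255, "twist": 0}, {"xyz": [0, 0, 0], "gripper": 255, "twist": 0}, {"xyz": [0, 0, 0], "gripper": 255, "twist": 0}, {"xyz": [0, 0, 0], "gripper": 255, "twist": 0}, {"xyz": [0, 0, 0], "gripper": 255, "twist": 0}], squeeze=40)

```text
clock: 28.52
tcp_pos: [0.387, -0.2864, 0.0715]
tcp_rot: [0.273, 3.128, -0.002]
ft_force: [-0.8, 0.3, 6.2]
grip_width: 0.0508
gripper_force: 40.4
```

Request:
step_arm(plan=[{"xyz": [0, 0, 0.03], "gripper": 255, "twist": 0}, {"xyz": [0, 0, 0.05], "gripper": 255, "twist": 0}, {"xyz": [0, 0, 0.06], "gripper": 255, "twist": 0}, {"xyz": [0, 0.04, 0], "gripper": 255, "twist": 0}, {"xyz": [0, 0.05, 0], "gripper": 255, "twist": 0}, {"xyz": [0.01, 0.05, 0], "gripper": 255, "twist": 0}, {"xyz": [0.01, 0.05, 0], "gripper": 255, "twist": 0}, {"xyz": [0.02, 0.05, 0], "gripper": 255, "twist": 0}, {"xyz": [0.03, 0.046, 0], "gripper": 255, "twist": 0}, {"xyz": [0.05, 0.02, 0], "gripper": 255, "twist": 0}, {"xyz": [0.05, 0.02, 0], "gripper": 255, "twist": 0}, {"xyz": [0.05, 0.02, 0], "gripper": 255, "twist": 0}])

```text
clock: 30.02
tcp_pos: [0.6079, 0.0612, 0.2106]
tcp_rot: [0.272, 3.129, -0.0]
ft_force: [0.5, -0.1, -1.6]
grip_width: 0.0512
gripper_force: 42.7
```

Request:
step_arm(plan=[{"xyz": [0.047, 0.02, 0], "gripper": 255, "twist": 0}, {"xyz": [0, 0, 0], "gripper": 255, "twist": 0}, {"xyz": [0, 0, 0], "gripper": 255, "twist": 0}, {"xyz": [0, 0, -0.05], "gripper": 255, "twist": 0}, {"xyz": [0, 0, -0.05], "gripper": 255, "twist": 0}, {"xyz": [0, 0, -0.02], "gripper": 255, "twist": 0}, {"xyz": [0, 0, -0.01], "gripper": 255, "twist": 0}, {"xyz": [0, 0, 0], "gripper": 255, "twist": 0}, {"xyz": [0, 0, 0], "gripper": 255, "twist": 0}])

```text
clock: 31.15
tcp_pos: [0.6541, 0.0801, 0.0818]
tcp_rot: [0.273, 3.127, 0.0]
ft_force: [0.9, -0.7, -1.6]
grip_width: 0.0508
gripper_force: 42.7
```

Request:
step_arm(plan=[{"xyz": [0, -0.001, -0.002], "gripper": 255, "twist": 0}, {"xyz": [0, 0, -0.002], "gripper": 255, "twist": 0}, {"xyz": [0, 0, -0.001], "gripper": 255, "twist": 0}, {"xyz": [0, 0, -0.001], "gripper": 255, "twist": 0}, {"xyz": [0, 0, 0], "gripper": 255, "twist": 0}])

```text
clock: 31.78
tcp_pos: [0.6545, 0.079, 0.0765]
tcp_rot: [0.273, 3.126, -0.0]
ft_force: [-2.0, -1.9, 11.4]
grip_width: 0.051
gripper_force: 42.7
```

Request:
step_arm(plan=[{"xyz": [0, 0, 0], "gripper": 0, "twist": 0}, {"xyz": [0, 0, 0], "gripper": 0, "twist": 0}, {"xyz": [0, 0, 0], "gripper": 0, "twist": 0}, {"xyz": [0, 0, 0], "gripper": 0, "twist": 0}, {"xyz": [0, 0, 0.03], "gripper": 0, "twist": 0}, {"xyz": [0, 0, 0.055], "gripper": 0, "twist": 0}, {"xyz": [0, 0, 0.055], "gripper": 0, "twist": 0.06}])

```text
clock: 32.65
tcp_pos: [0.6532, 0.0792, 0.2155]
tcp_rot: [-0.177, -3.136, 0.0]
ft_force: [0.6, 0.3, 0.5]
grip_width: 0.0851
gripper_force: 0.0
```

Request:
step_arm(plan=[{"xyz": [-0.027, -0.04, 0], "gripper": 0, "twist": 0}, {"xyz": [-0.027, -0.04, 0], "gripper": 0, "twist": 0}, {"xyz": [-0.027, -0.04, 0], "gripper": 0, "twist": 0}, {"xyz": [-0.027, -0.04, 0], "gripper": 0, "twist": 0}, {"xyz": [-0.027, -0.04, 0], "gripper": 0, "twist": 0}, {"xyz": [-0.027, -0.04, 0], "gripper": 0, "twist": 0}, {"xyz": [-0.028, -0.041, 0], "gripper": 0, "twist": 0}, {"xyz": [0, 0, 0], "gripper": 0, "twist": 0}, {"xyz": [0, 0, 0], "gripper": 0, "twist": 0}])

```text
clock: 33.78
tcp_pos: [0.4636, -0.2017, 0.2143]
tcp_rot: [0.18, 3.136, 0.0]
ft_force: [0.9, 0.2, 0.1]
grip_width: 0.0852
gripper_force: 0.0
```

Request:
step_arm(plan=[{"xyz": [0, 0, -0.05], "gripper": 0, "twist": 0}, {"xyz": [0, 0, -0.05], "gripper": 0, "twist": 0}, {"xyz": [0, 0, -0.035], "gripper": 0, "twist": 0}, {"xyz": [0, 0, 0], "gripper": 0, "twist": 0}, {"xyz": [0, 0, 0], "gripper": 0, "twist": 0}])

```text
clock: 34.4
tcp_pos: [0.4646, -0.2015, 0.0805]
tcp_rot: [0.177, 3.135, -0.001]
ft_force: [-0.6, 0.2, 0.0]
grip_width: 0.0852
gripper_force: 0.0
```

Request:
step_arm(plan=[{"xyz": [0, 0, 0], "gripper": 255, "twist": 0}, {"xyz": [0, 0, 0], "gripper": 255, "twist": 0}, {"xyz": [0, 0, 0], "gripper": 255, "twist": 0}, {"xyz": [0, 0, 0], "gripper": 255, "twist": 0}, {"xyz": [0, 0, 0], "gripper": 255, "twist": 0}, {"xyz": [0, 0, 0.03], "gripper": 255, "twist": 0}, {"xyz": [0, 0, 0.05], "gripper": 255, "twist": 0}, {"xyz": [0, 0, 0.05], "gripper": 255, "twist": 0}, {"xyz": [0.029, 0.027, 0], "gripper": 255, "twist": 0}, {"xyz": [0.03, 0.028, 0], "gripper": 255, "twist": 0}, {"xyz": [0.03, 0.028, 0], "gripper": 255, "twist": 0}, {"xyz": [0.03, 0.028, 0], "gripper": 255, "twist": 0}])

```text
clock: 35.9
tcp_pos: [0.5834, -0.0898, 0.2101]
tcp_rot: [0.179, 3.136, -0.0]
ft_force: [0.1, -0.3, -1.8]
grip_width: 0.0594
gripper_force: 44.1
```

Request:
step_arm(plan=[{"xyz": [0.029, 0.027, 0], "gripper": 255, "twist": 0}, {"xyz": [0.029, 0.027, 0], "gripper": 255, "twist": 0}, {"xyz": [0, 0, 0], "gripper": 255, "twist": 0}, {"xyz": [0, 0, 0], "gripper": 255, "twist": 0}, {"xyz": [0, 0, -0.05], "gripper": 255, "twist": 0}, {"xyz": [0, 0, -0.04], "gripper": 255, "twist": 0}, {"xyz": [0, 0, -0.02], "gripper": 255, "twist": 0}, {"xyz": [0, 0, -0.01], "gripper": 255, "twist": 0}, {"xyz": [0, 0, 0], "gripper": 255, "twist": 0}, {"xyz": [0, 0, 0], "gripper": 255, "twist": 0}])

```text
clock: 37.15
tcp_pos: [0.641, -0.0371, 0.0906]
tcp_rot: [0.179, 3.135, -0.0]
ft_force: [0.1, -0.5, -1.4]
grip_width: 0.0597
gripper_force: 44.1
```

Request:
step_arm(plan=[{"xyz": [0.001, 0.001, -0.002], "gripper": 255, "twist": 0}, {"xyz": [0, 0, -0.002], "gripper": 255, "twist": 0}, {"xyz": [0, 0, -0.001], "gripper": 255, "twist": 0}, {"xyz": [0, 0, 0], "gripper": 255, "twist": 0}])

```text
clock: 37.65
tcp_pos: [0.6422, -0.0357, 0.0861]
tcp_rot: [0.178, 3.134, -0.001]
ft_force: [-1.9, 1.1, 10.6]
grip_width: 0.0596
gripper_force: 44.9
```

Request:
step_arm(plan=[{"xyz": [0, 0, 0], "gripper": 0, "twist": 0}, {"xyz": [0, 0, 0], "gripper": 0, "twist": 0}, {"xyz": [0, 0, 0], "gripper": 0, "twist": 0}, {"xyz": [0, 0, 0], "gripper": 0, "twist": 0}, {"xyz": [0, 0, 0.03], "gripper": 0, "twist": 0}, {"xyz": [0, 0, 0.055], "gripper": 0, "twist": 0}, {"xyz": [0, 0, 0.045], "gripper": 0, "twist": 0}])

```text
clock: 38.52
tcp_pos: [0.6415, -0.0358, 0.2161]
tcp_rot: [0.179, 3.136, -0.0]
ft_force: [0.7, 0.2, -0.3]
grip_width: 0.0854
gripper_force: 0.0
```

Request:
step_arm(plan=[{"xyz": [-0.024, -0.048, 0], "gripper": 0, "twist": 0}, {"xyz": [-0.024, -0.048, 0], "gripper": 0, "twist": 0}, {"xyz": [-0.024, -0.048, 0], "gripper": 0, "twist": 0}, {"xyz": [-0.025, -0.048, 0], "gripper": 0, "twist": 0}, {"xyz": [-0.025, -0.048, 0], "gripper": 0, "twist": 0}, {"xyz": [-0.025, -0.048, 0], "gripper": 0, "twist": 0}, {"xyz": [-0.025, -0.048, 0], "gripper": 0, "twist": 0}, {"xyz": [0, 0, 0], "gripper": 0, "twist": 0}, {"xyz": [0, 0, 0], "gripper": 0, "twist": 0}])

```text
clock: 39.65
tcp_pos: [0.4694, -0.3717, 0.2142]
tcp_rot: [-0.18, -3.136, -0.001]
ft_force: [0.6, 1.0, -0.5]
grip_width: 0.0852
gripper_force: 0.0
```

Request:
step_arm(plan=[{"xyz": [0, 0, -0.05], "gripper": 0, "twist": 0}, {"xyz": [0, 0, -0.05], "gripper": 0, "twist": 0}, {"xyz": [0, 0, -0.03], "gripper": 0, "twist": 0}, {"xyz": [0, 0, -0.006], "gripper": 0, "twist": 0}, {"xyz": [0, 0, 0], "gripper": 0, "twist": 0}, {"xyz": [0, 0, 0], "gripper": 255, "twist": 0}, {"xyz": [0, 0, 0], "gripper": 255, "twist": 0}, {"xyz": [0, 0, 0], "gripper": 255, "twist": 0}, {"xyz": [0, 0, 0], "gripper": 255, "twist": 0}, {"xyz": [0, 0, 0], "gripper": 255, "twist": 0}, {"xyz": [0, 0, 0], "gripper": 255, "twist": 0}])

```text
clock: 41.02
tcp_pos: [0.47, -0.3723, 0.0798]
tcp_rot: [0.179, 3.134, -0.002]
ft_force: [-1.1, 0.4, 7.0]
grip_width: 0.0504
gripper_force: 40.7
```

Request:
step_arm(plan=[{"xyz": [0, 0, 0.03], "gripper": 255, "twist": 0}, {"xyz": [0, 0, 0.05], "gripper": 255, "twist": 0}, {"xyz": [0, 0, 0.05], "gripper": 255, "twist": 0}, {"xyz": [0.014, 0.044, 0], "gripper": 255, "twist": 0}, {"xyz": [0.014, 0.044, 0], "gripper": 255, "twist": 0}, {"xyz": [0.014, 0.044, 0], "gripper": 255, "twist": 0}, {"xyz": [0.015, 0.045, 0], "gripper": 255, "twist": 0}, {"xyz": [0.015, 0.045, 0], "gripper": 255, "twist": 0}, {"xyz": [0.015, 0.045, 0], "gripper": 255, "twist": 0}, {"xyz": [0.014, 0.045, 0], "gripper": 255, "twist": 0}, {"xyz": [0.014, 0.044, 0], "gripper": 255, "twist": 0}, {"xyz": [0.014, 0.044, 0], "gripper": 255, "twist": 0}])

```text
clock: 42.52
tcp_pos: [0.5988, 0.0297, 0.2089]
tcp_rot: [0.179, 3.136, -0.0]
ft_force: [-0.1, -0.5, -0.9]
grip_width: 0.0507
gripper_force: 42.3
```

Request:
step_arm(plan=[{"xyz": [0, 0, 0], "gripper": 255, "twist": 0}, {"xyz": [0, 0, 0], "gripper": 255, "twist": 0}, {"xyz": [0, 0, -0.05], "gripper": 255, "twist": 0}, {"xyz": [0, 0, -0.05], "gripper": 255, "twist": 0}, {"xyz": [0, 0, -0.015], "gripper": 255, "twist": 0}, {"xyz": [0, 0, -0.005], "gripper": 255, "twist": 0}, {"xyz": [0, 0, 0], "gripper": 255, "twist": 0}, {"xyz": [0, 0, 0], "gripper": 255, "twist": 0}])

```text
clock: 43.52
tcp_pos: [0.5994, 0.0281, 0.0899]
tcp_rot: [0.179, 3.134, -0.0]
ft_force: [-0.5, -0.1, -0.9]
grip_width: 0.0503
gripper_force: 42.4
```

Request:
step_arm(plan=[{"xyz": [0, 0, -0.002], "gripper": 255, "twist": 0}, {"xyz": [0, 0, -0.002], "gripper": 255, "twist": 0}, {"xyz": [0, 0, -0.001], "gripper": 255, "twist": 0}, {"xyz": [0, 0, 0], "gripper": 255, "twist": 0}])

```text
clock: 44.02
tcp_pos: [0.5991, 0.0282, 0.0848]
tcp_rot: [0.178, 3.134, -0.0]
ft_force: [-2.8, -0.2, 10.8]
grip_width: 0.0506
gripper_force: 43.3
```

Contact made. I'll release, rise, move clear and look.

Request:
step_arm(plan=[{"xyz": [0, 0, 0], "gripper": 0, "twist": 0}, {"xyz": [0, 0, 0], "gripper": 0, "twist": 0}, {"xyz": [0, 0, 0], "gripper": 0, "twist": 0}, {"xyz": [0, 0, 0], "gripper": 0, "twist": 0}, {"xyz": [0, 0, 0.03], "gripper": 0, "twist": 0}, {"xyz": [0, 0, 0.055], "gripper": 0, "twist": 0}, {"xyz": [0, 0, 0.055], "gripper": 0, "twist": 0}])

```text
clock: 44.9
tcp_pos: [0.5982, 0.0283, 0.2246]
tcp_rot: [-0.179, -3.136, -0.0]
ft_force: [1.4, 0.8, -0.4]
grip_width: 0.0854
gripper_force: 0.0
```

Request:
step_arm(plan=[{"xyz": [-0.02, -0.04, 0], "gripper": 0, "twist": 0}, {"xyz": [-0.02, -0.05, 0], "gripper": 0, "twist": 0}, {"xyz": [-0.02, -0.05, 0], "gripper": 0, "twist": 0}, {"xyz": [-0.02, -0.05, 0], "gripper": 0, "twist": 0}, {"xyz": [-0.02, -0.05, 0], "gripper": 0, "twist": 0}, {"xyz": [-0.02, -0.05, 0], "gripper": 0, "twist": 0}, {"xyz": [-0.02, -0.04, 0], "gripper": 0, "twist": 0}, {"xyz": [0, 0, 0], "gripper": 0, "twist": 0}, {"xyz": [0, 0, 0], "gripper": 0, "twist": 0}])

```text
clock: 46.02
tcp_pos: [0.4585, -0.3016, 0.2232]
tcp_rot: [-0.18, -3.136, -0.001]
ft_force: [0.7, 0.6, -0.1]
grip_width: 0.0858
gripper_force: 0.0
```

Run:
```python
from h import *
d=cam('top','t3.png')
a=cv2.imread('pics/top0.png')[125:235,230:380];b=cv2.imread('pics/t3.png')[125:235,230:380];c=cv2.imread('pics/t3.png')[250:360,70:220]
cv2.imwrite('pics/cmp.png',cv2.resize(np.hstack([np.vstack([a,b]),np.vstack([c,cv2.absdiff(a,b)])]),None,fx=2.6,fy=2.6,interpolation=cv2.INTER_CUBIC))
```

```text
(no output)
```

View pics/cmp.png

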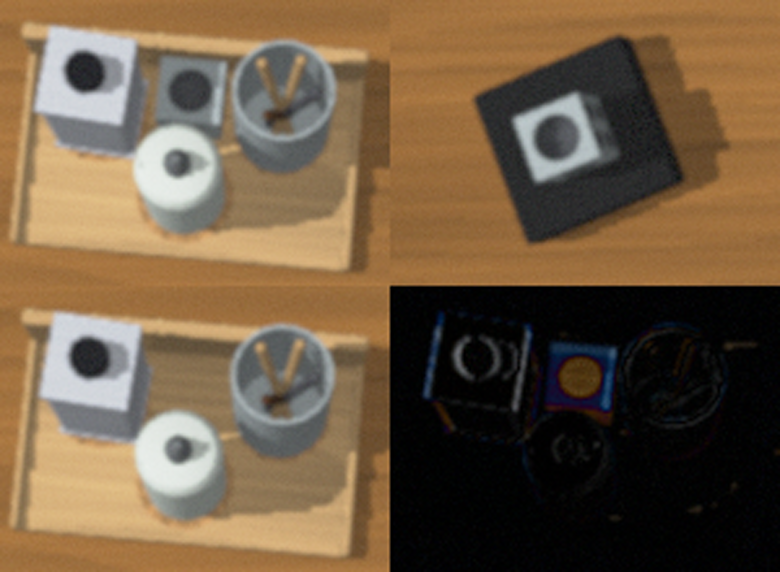

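View pics/t3.png

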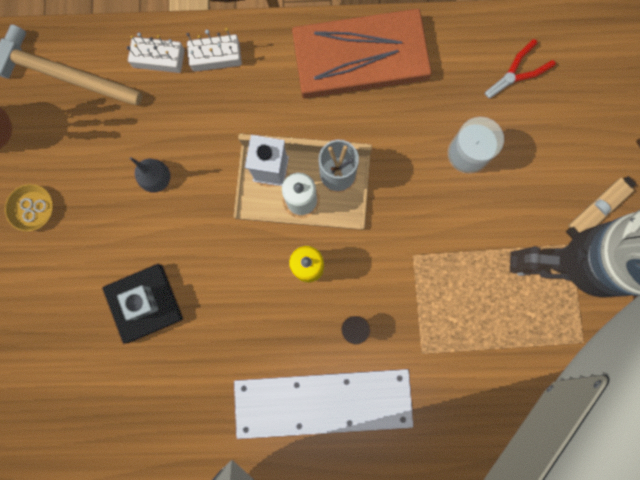

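The tin, pot and bottle are back upright, within about 3 mm of their start positions at (265,155), (340,165) and (298,192). After parallax correction the doming block sits on the middle of the rubber block at (137,301). The oil can, candle and spool have not moved.

```bash
python3 -c "
from h import *
print(bot.hand_in())"
```

```text
the job is handed in; nothing more can be done
None
```

I handed the job in at about 46 s: the doming block is hollow side up on the middle of the rubber block, the pot, bottle and tin are back upright in their places (tin about 3 mm off), and the oil can, candle and spool were not touched.

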